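# Find and open the unlocked cover of the service deck

### The arm

A 7-joint arm with a two-finger parallel gripper is mounted at the origin on the work surface. World frame = base frame: x ahead of the robot, y to its left, z up, the work surface at z = 0. Lengths are in m, angles in rad, forces in N, time in s.
With the tool pointing down it reaches from about 0.4 to 0.85 m from the base axis. Payload 4.5 kg.
Tool frame: the origin (TCP) lies midway between the tips of the shut fingers; the grasp point (between the pads) lies 19 mm behind it; x points along the fingers, y is the direction in which the jaws open and shut, and the axes are right-handed (so a half turn about x gives the same grasp; the last joint's range is limited). The gripper opens to 88 mm and grips with 3 to 60 N. Pads are 18 mm wide; open, the fingers measure 123 mm over their backs; the gripper's body (75 mm by 187 mm) begins 45 mm behind the grasp point.
Start: joints at [-1.232, 0.689, -0.195, 1.565, 0.157, 0.902, -0.215], TCP at [0.188, 0.596, 0.239] pointing down, gripper open.
Joint ranges: [-3.01, 3.01], [-0.46, 2.08], [-1.47, 1.51], [0.13, 2.56], [-1, 4.14], [0.04, 2.09], [-2.66, 2.66]. Speed limits (rad/s): [2.57, 2.57, 3.14, 3.14, 3.14, 3.14, 3.14].

### API

Orientations are given as a unit quaternion [x, y, z, w].
In Python, from plant import r gives the robot as it stands.
- The arm moves only by the tool arm_command, never from a script. Its argument "plan" is a list of rows, each a list of 5 numbers: the finger opening in m, from 0 to 0.0881, then the shift along the tool's x, y, z in m, then the turn about the tool's x in rad. In form: [[grip, dx, dy, dz, roll], ...]. A call has 1 to 12 rows; each row shifts and turns the commanded pose from where the row before left it, along the tool's axes as they then stand; what a row does not reach is not made up. A row lasts 1/8 s, in which the tool goes at most 62.5 mm and 10.7 degrees, less where a joint would pass 70% of its speed; a pose out of reach is approached as far as the arm can. A call is refused whole if a number of a shift passes 0.0625 or a number of a turn 0.188, either way. A call with a gripper value outside its range is refused whole. The fingers move at their own pace and stop on an object; "force" is the grip in N (left out, the last holds). Time passes only in rows, so rows that do not move let the fingers close. It gives the time, the measured TCP pose, the force and the opening at its end, in the units of the state.
- r.get_state(): the state, without advancing time (a new reading comes with each control period).
- r.snapshot(name): name is "scene" or "top" or "wrist"; returns (picture, depth): 420x560x3 uint8, red, green, blue; 420x560 float32, m along the optical axis (not along the pixel's ray), 0 where there is no reading.
- r.calibration(name): a dict with "fx", "fy", "cx", "cy" (pixels), "eye" and "orientation" of the camera in the world; the wrist camera has in their place "mount" (4x4, takes a point from camera to tool coordinates, whose origin is the TCP and whose axes are the tool frame's). Camera axes: x right, y down, z forward; pixel columns grow to the right and rows downward; lengths in m; the calibration is good to about 2 mm. A picture is of the moment at which its call begins: read the wrist's pose just before it. calibration takes no time and is no camera call.
- r.finish_job(): hands the job in, once; it reports no verdict.
The state is a dict: "clock": time; "q": joint angles; "qd": joint speeds; "joint_torque": joint torques, N m; "tool_pos": TCP position; "eef_rot": TCP orientation; "contact_force": force on the tool from outside, world axes, zero at the start; "moment": the same for the moment, N m; "opening": opening from 0.0 (shut) to 1.0 (fully open).
Only numpy, scipy, OpenCV 4.12 (cv2) and the standard library are available. Lean on these libraries where they do the work, as an engineer would, in place of code of your own. Each camera call takes 0.05 s, during which the arm holds its last target.

### The job

One of the four perforated covers in the steel deck was left unlocked. With the fingertips, press gently on the blue bands one after another until you find the cover that rocks, then push that cover's near end down into its well until it stands open beyond 45 degrees, and draw back from it. Do not force the locked covers, and leave the jar, case, bottle and beaker where they stand.

Things in the scene. Friction and masses are not known exactly. Their poses are not given: they have to be found in the camera images.
- deck: fixed stainless service deck 244 (its x) by 470 (its y) by 95 mm high, turned a little. Origin on the bench below the covers' common pivot line; x points away from the robot, y to its left, z up. Four covers in a row along y lie flush in its top, 95 mm above the bench, each over its own well (85 mm deep below the cover). Near rim 40 mm, far rim 100 mm, bars between covers 12 mm wide.
- flap0 (a joint): tilt of the rightmost cover (seen from the robot), rad: 0 level and shut, positive with its near end down in the well and its far end up; range -0.12 to 1.2. Three of the four covers, any three, are propped from below and give less than 0.05 rad at 25 N; the loose one moves at 2 to 3 N on its blue band, by friction, and stays at any tilt where it is left (no spring).
- flap0_pad (a point): centre of the blue band (22 by 80 mm) on top of the rightmost cover, the place to press: 52 mm from the pivot towards the robot, 18 mm from the near edge. Moves with the cover.
- pivot0 (a point): fixed point on the deck's top surface above the middle of the rightmost cover's pivot axis; the axis runs along the deck's y. All covers are alike: perforated steel plates 100 mm (deck x) by 94 mm (deck y), 5 mm thick, reaching 70 mm from the pivot towards the robot and 30 mm beyond it.
- flap1 (a joint): tilt of the second from the right cover (seen from the robot), rad: 0 level and shut, positive with its near end down in the well and its far end up; range -0.12 to 1.2. Three of the four covers, any three, are propped from below and give less than 0.05 rad at 25 N; the loose one moves at 2 to 3 N on its blue band, by friction, and stays at any tilt where it is left (no spring).
- flap1_pad (a point): centre of the blue band (22 by 80 mm) on top of the second from the right cover, the place to press: 52 mm from the pivot towards the robot, 18 mm from the near edge. Moves with the cover.
- pivot1 (a point): fixed point on the deck's top surface above the middle of the second from the right cover's pivot axis; the axis runs along the deck's y. All covers are alike: perforated steel plates 100 mm (deck x) by 94 mm (deck y), 5 mm thick, reaching 70 mm from the pivot towards the robot and 30 mm beyond it.
- flap2 (a joint): tilt of the second from the left cover (seen from the robot), rad: 0 level and shut, positive with its near end down in the well and its far end up; range -0.12 to 1.2. Three of the four covers, any three, are propped from below and give less than 0.05 rad at 25 N; the loose one moves at 2 to 3 N on its blue band, by friction, and stays at any tilt where it is left (no spring).
- flap2_pad (a point): centre of the blue band (22 by 80 mm) on top of the second from the left cover, the place to press: 52 mm from the pivot towards the robot, 18 mm from the near edge. Moves with the cover.
- pivot2 (a point): fixed point on the deck's top surface above the middle of the second from the left cover's pivot axis; the axis runs along the deck's y. All covers are alike: perforated steel plates 100 mm (deck x) by 94 mm (deck y), 5 mm thick, reaching 70 mm from the pivot towards the robot and 30 mm beyond it.
- flap3 (a joint): tilt of the leftmost cover (seen from the robot), rad: 0 level and shut, positive with its near end down in the well and its far end up; range -0.12 to 1.2. Three of the four covers, any three, are propped from below and give less than 0.05 rad at 25 N; the loose one moves at 2 to 3 N on its blue band, by friction, and stays at any tilt where it is left (no spring).
- flap3_pad (a point): centre of the blue band (22 by 80 mm) on top of the leftmost cover, the place to press: 52 mm from the pivot towards the robot, 18 mm from the near edge. Moves with the cover.
- pivot3 (a point): fixed point on the deck's top surface above the middle of the leftmost cover's pivot axis; the axis runs along the deck's y. All covers are alike: perforated steel plates 100 mm (deck x) by 94 mm (deck y), 5 mm thick, reaching 70 mm from the pivot towards the robot and 30 mm beyond it.
- jar_mid (a point): clear jar with a white lid, 36 mm across, 40 mm high, standing on the deck's far rim; a bystander. The point is its centre, half-way up.
- case_mid (a point): green plastic case 40 by 55 by 28 mm, lying on the deck's far rim; a bystander. The point is its centre, half-way up.
- bottle_mid (a point): white bottle with a blue cap, 48 mm across, 110 mm high, on the bench left of the deck; a bystander. The point is its centre, half-way up.
- beaker_mid (a point): orange beaker, 60 mm across, 70 mm high, on the bench right of the deck; a bystander. The point is its centre, half-way up.
Mind the look-alikes: they are no part of the job. Several things look just like the part that bears bottle_mid: the one meant starts nearest to the robot's base. There is more than one size of the part that bears beaker_mid; the job needs the larger.

How it is judged:
On the way, in this order (a step that is already met when the one before it is completed fails the run):
1. the unlocked cover has been pressed and rocks ((value of joint any of flap0, flap1, flap2, flap3 above 0.12 rad or value of joint any of flap0, flap1, flap2, flap3 below -0.11 rad)).
2. that cover is pushed open beyond 45 degrees (value of joint any of flap0, flap1, flap2, flap3 above 0.75 rad), for 0.1 s.
At the end, for the whole second after the job is handed in: one cover stands open at more than 0.75 rad (43 degrees) and is at rest, the other three are within 0.1 rad of shut, and jar, case, bottle and beaker are upright and within 20 mm of their places (((value of joint flap0 above 0.75 rad and value of joint each of flap1, flap2, flap3 below 0.1 rad) or (value of joint flap1 above 0.75 rad and value of joint each of flap0, flap2, flap3 below 0.1 rad) or (value of joint flap2 above 0.75 rad and value of joint each of flap0, flap1, flap3 below 0.1 rad) or (value of joint flap3 above 0.75 rad and value of joint each of flap0, flap1, flap2 below 0.1 rad)) and velocity of joint each of flap0, flap1, flap2, flap3 below 0.05 rad/s and distance of each of jar_mid, case_mid, bottle_mid, beaker_mid from where it was at the start of the episode below 0.02 m and angle between each of jar_mid, case_mid, bottle_mid, beaker_mid's own z axis and vertical below 0.2 rad); the robot touches nothing.
It fails at once if a cover is pressed with more than 60 N (contact force between the fingers and flap0 above 60 N or contact force between the fingers and flap1 above 60 N or contact force between the fingers and flap2 above 60 N or contact force between the fingers and flap3 above 60 N).
It fails at once if a bystander is moved by more than 20 mm or lifted (distance of any of jar_mid, case_mid, bottle_mid, beaker_mid from where it was at the start of the episode above 0.02 m).
It also fails if it takes over 48 s, if anything falls off the work surface, if the arm or the gripper's body presses on something with over 40 N, if the wrist force passes 120 N, or if a joint passes its speed limit or range.

## Working session

There is one attempt and no reset: what is moved stays moved. The work goes in short steps, Python scripts to look and compute and a tool call to move; the robot and the scene stay as the last step left them, time stands still between calls to the robot, and variables do not carry over. Pictures are saved under pics/ and viewed, and the job is handed in when it is done.

Besides the shell and the picture viewer there is one more tool, called after "Request:" as name([rows], argument=value, ...), one row to a line, values as JSON. arm_command: Moves the arm, as the interface text tells. Its arguments: {"type":"object","properties":{"plan":{"type":"array","items":{"type":"array","items":{"type":"number"}}},"force":{"type":"number"}},"required":["plan"]}

```bash
ls; mkdir -p pics
python3 - <<'E'
from plant import r
import cv2,numpy as np
s=r.get_state();print(s)
for n in("scene","top"):
    p,d=r.snapshot(n);cv2.imwrite(f"pics/{n}0.png",p[:,:,::-1]);np.savez(f"pics/{n}0.npz",p=p,d=d);print(n,r.calibration(n))
E
```

```text
pics
{'clock': 0.0, 'q': array([-1.23219796,  0.68996397, -0.19449661,  1.56639684,  0.15728783,
        0.90247066, -0.21513511]), 'qd': array([ 0.00032166,  0.00169191,  0.00011579, -0.00033892,  0.00021318,
        0.00055912, -0.00093484]), 'joint_torque': array([ 1.86569967e-03, -5.27577889e+01, -1.26641683e+00, -1.53423214e+01,
       -5.25848230e-02,  6.42004670e-03,  1.70761646e-04]), 'tool_pos': array([0.18742088, 0.59555287, 0.237908  ]), 'eef_rot': array([ 0.10668173,  0.69896407, -0.10798552,  0.69886147]), 'contact_force': array([-0.20561885,  0.40615624,  0.28464828]), 'moment': array([ 0.02851755, -0.02111479,  0.02455255]), 'opening': 0.9984047146644105}
scene {'fx': 475.64062545364953, 'fy': 475.64062545364953, 'cx': 271.47330318344393, 'cy': 210.07912562332075, 'eye': array([ 1.37198984, -0.21009629,  0.76561252]), 'orientation': array([ 0.74566823,  0.51575553, -0.24597051, -0.34274426])}
top {'fx': 524.2674453933024, 'fy': 524.2674453933024, 'cx': 284.554534765986, 'cy': 208.51852031470088, 'eye': array([0.30668225, 0.03111219, 1.56050237]), 'orientation': array([ 0.71147295, -0.69466175,  0.07470143, -0.07530599])}
```

View pics/scene0.png

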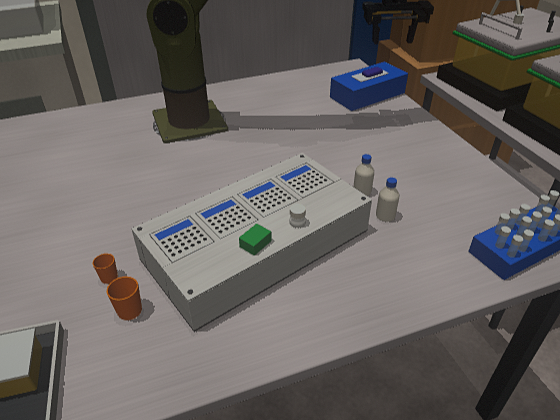

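View pics/top0.png

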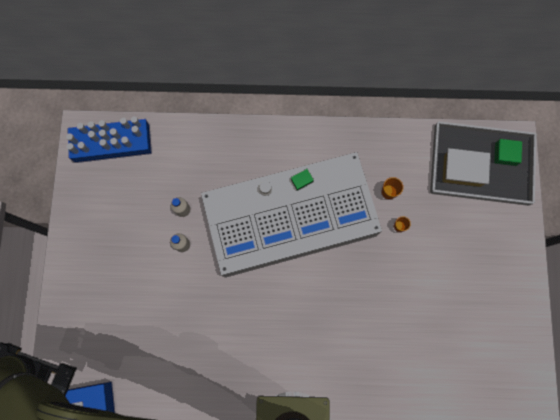

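The top view shows the deck with four blue bands at about (239,247), (277,238), (315,229) and (352,217), with the jar at (265,188) and the case at (302,179) on the far rim. There are two bottles, at (179,242), which is nearer the base and so the one meant, and (179,206). There are two beakers, at (392,189), the larger and the one meant, and (402,225). I only need to keep clear of all of these.

```bash
cat > h.py <<'E'
import numpy as np,cv2
from scipy.spatial.transform import Rotation as R
from plant import r
def ray(n,uv,z):
    c=r.calibration(n);uv=np.atleast_2d(uv).astype(float)
    d=np.c_[(uv[:,0]-c['cx'])/c['fx'],(uv[:,1]-c['cy'])/c['fy'],np.ones(len(uv))]
    d=R.from_quat(c['orientation']).apply(d);e=np.array(c['eye'])
    return e+d*((z-e[2])/d[:,2])[:,None]
def bands(p):
    h=cv2.cvtColor(p,cv2.COLOR_RGB2HSV)
    m=cv2.inRange(h,(100,120,60),(130,255,255))
    n,l,s,c=cv2.connectedComponentsWithStats(m)
    return m,[(c[i],s[i]) for i in range(1,n) if s[i][4]>20]
E
python3 - <<'E'
from h import *
for n in("top","scene"):
    p=np.load(f"pics/{n}0.npz")['p'];d=np.load(f"pics/{n}0.npz")['d']
    m,b=bands(p)
    for c,s in b: print(n,c.round(1),s[2:],ray(n,c,.095).round(4)[0], d[int(c[1]),int(c[0])])
t=cv2.resize(np.load("pics/top0.npz")['p'][140:290,160:420],None,fx=3,fy=3,interpolation=cv2.INTER_CUBIC)
cv2.imwrite("pics/crop.png",t[:,:,::-1])
s=r.get_state();M=R.from_quat(s['eef_rot']).as_matrix();print(M.round(3))
E
```

```text
top [111.  141.1] [  82   43 1594] [0.8133 0.551  0.095 ] 1.535179
top [175.5 201.8] [ 8  8 47] [0.6351 0.3491 0.095 ] 1.4928287
top [352.1 217. ] [ 27  13 177] [ 0.6027 -0.1568  0.095 ] 1.4918035
top [315. 227.] [ 27  13 179] [ 0.5713 -0.0516  0.095 ] 1.48
top [277.5 237.1] [ 28  13 183] [0.5397 0.0542 0.095 ] 1.4878588
top [175.2 238.9] [ 8  8 48] [0.5276 0.3428 0.095 ] 1.4676338
top [239.7 247.3] [ 28  13 186] [0.5082 0.1597 0.095 ] 1.4761732
top [ 88.8 396.4] [ 42  27 780] [0.1007 0.5432 0.095 ] 1.4040409
scene [368.   85.8] [  78   49 2350] [0.1611 0.5531 0.095 ] 1.5497454
scene [366.  158.3] [ 9  9 67] [0.519  0.3483 0.095 ] 1.1696666
scene [295.2 172.6] [ 30  16 168] [0.511  0.1601 0.095 ] 1.1514668
scene [391.1 181.9] [11  9 77] [0.6272 0.3547 0.095 ] 1.0949891
scene [258.3 189.7] [ 32  17 191] [0.5426 0.0548 0.095 ] 1.104456
scene [217.9 208.4] [ 35  18 219] [ 0.5739 -0.0502  0.095 ] 1.0479482
scene [530.7 211.8] [11 11 46] [0.8297 0.577  0.095 ] 1.0956079
scene [552.6 212.9] [11 14 65] [0.8492 0.6177 0.095 ] 1.0910022
scene [173.2 229.1] [ 38  21 259] [ 0.6056 -0.1558  0.095 ] 0.99905884
scene [511.5 251.1] [  91   57 2418] [0.9101 0.4548 0.095 ] 0.97309357
[[-0.     0.3    0.954]
 [-0.002  0.954 -0.3  ]
 [-1.    -0.002  0.   ]]
```

View pics/crop.png

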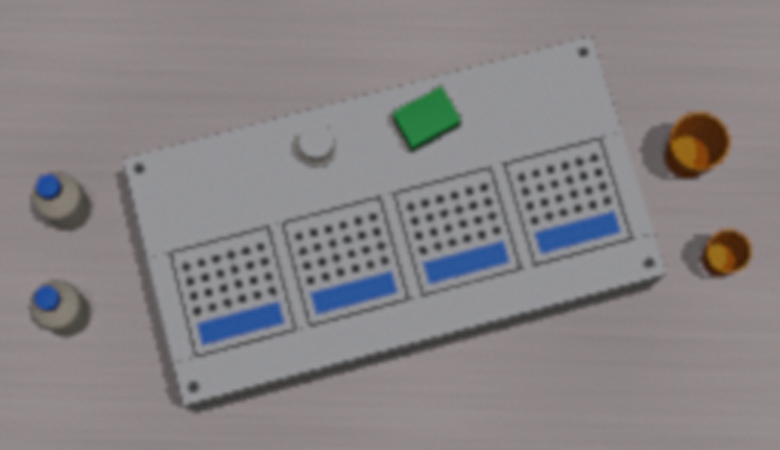

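The crop confirms the four covers and bands. The rays from the two views agree to 2–3 mm, and the deck yaw is about 0.29 rad. I'll close the fingers and turn the jaw axis onto the deck's y.

Request:
arm_command([
  [0,0,0,0,-0.15],
  [0,0,0,0,-0.15],
  [0,0,0,0,-0.15],
  [0,0,0,0,-0.145],
  [0,0,0,0,0],
], force=20)

```text
clock: 0.72
tool_pos: [0.1876, 0.5958, 0.2382]
eef_rot: [-0.102, 0.7, 0.101, 0.7]
contact_force: [-0.1, 0.1, 0.5]
opening: 0.455
```

```bash
cat >> h.py <<'E'
pads=np.array([[.604,-.1563],[.5726,-.051],[.541,.0545],[.5096,.160]])
X=np.array([.958,.286]);Y=np.array([-.286,.958])
def go(i,z,off=0.003):
    s=r.get_state();M=R.from_quat(s['eef_rot']).as_matrix()
    t=np.r_[pads[i]+off*X,z]
    print(s['clock'],'pos',s['tool_pos'].round(4),'F',s['contact_force'].round(1),'op',round(s['opening'],2))
    print('yaw',np.arctan2(M[1,1],M[0,1])-np.arctan2(Y[1],Y[0]),'shift',(M.T@(t-s['tool_pos'])).round(4))
E
python3 -c "
from h import *
go(3,.125)"
```

```text
0.725 pos [0.1876 0.5958 0.2382] F [-0.1  0.1  0.5] op 0.45
yaw -0.001594540156791835 shift [ 0.1134 -0.5093  0.1877]
```

Request:
arm_command([
  [0,0,-0.051,0.0188,0],
  [0,0,-0.051,0.0188,0],
  [0,0,-0.051,0.0188,0],
  [0,0,-0.051,0.0188,0],
  [0,0,-0.051,0.0188,0],
  [0,0,-0.051,0.0188,0],
  [0,0,-0.051,0.0188,0],
  [0,0,-0.051,0.0188,0],
  [0,0,-0.051,0.0188,0],
  [0,0,-0.05,0.0188,0],
  [0,0,0,0,0],
  [0,0,0,0,0],
])

```text
clock: 2.22
tool_pos: [0.5128, 0.163, 0.2386]
eef_rot: [-0.101, 0.7, 0.102, 0.7]
contact_force: [-0.3, 0.8, -0.4]
opening: 0.005
```

```bash
python3 -c "
from h import *
go(3,.105)"
```

```text
2.225 pos [0.5128 0.163  0.2386] F [-0.3  0.8 -0.4] op 0.0
yaw -0.0012366942136183834 shift [ 0.1336 -0.0021 -0.0009]
```

Request:
arm_command([
  [0,0.04,0,0,0],
  [0,0.04,0,0,0],
  [0,0.03,0,0,0],
  [0,0.02,0,0,0],
  [0,0,0,0,0],
  [0,0,0,0,0],
])

```text
clock: 2.98
tool_pos: [0.5133, 0.1638, 0.1095]
eef_rot: [-0.102, 0.699, 0.103, 0.7]
contact_force: [-0.3, 0.3, 0.4]
opening: 0.004
```

Run:
```python
from h import *
go(3,.095)
p,d=r.snapshot("scene");cv2.imwrite("pics/s1.png",cv2.resize(p[120:280,120:400],None,fx=2.8,fy=2.8)[:,:,::-1])
```

```text
2.975 pos [0.5133 0.1638 0.1095] F [-0.3  0.3  0.4] op 0.0
yaw 0.0015294204347915397 shift [ 0.0145 -0.0026 -0.0016]
```

View pics/s1.png

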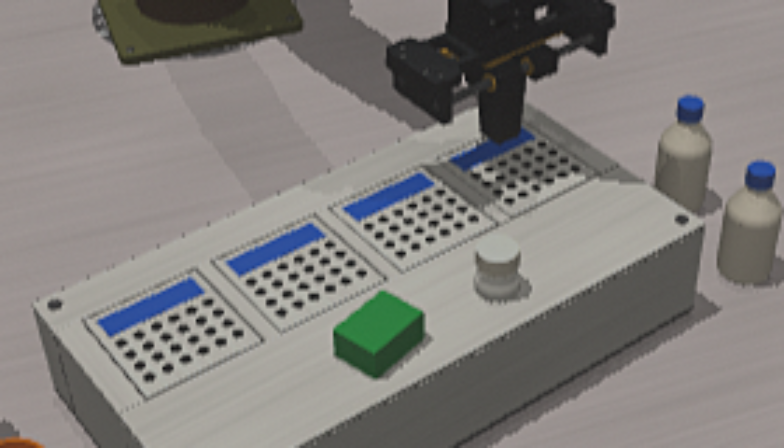

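The fingers sit over the leftmost band, at crop (500,140). I'll press in small steps.

Request:
arm_command([
  [0,0.01,0,0,0],
  [0,0.001,0,0,0],
  [0,0.001,0,0,0],
  [0,0.001,0,0,0],
  [0,0.001,0,0,0],
  [0,0,0,0,0],
])

```text
clock: 3.78
tool_pos: [0.5134, 0.1623, 0.0952]
eef_rot: [-0.102, 0.699, 0.102, 0.7]
contact_force: [-0.7, 0.5, 5.1]
opening: 0.004
```

Request:
arm_command([
  [0,0.001,0,0,0],
  [0,0.001,0,0,0],
  [0,0,0,0,0],
])

```text
clock: 4.15
tool_pos: [0.5134, 0.1623, 0.0945]
eef_rot: [-0.102, 0.699, 0.102, 0.7]
contact_force: [-3.4, -1.7, 18.3]
opening: 0.001
```

The leftmost cover is locked: 18 N gave under 1 mm. I'll lift and go one cover right (110 mm).

Request:
arm_command([
  [0,-0.02,0,0,0],
  [0,-0.02,0,0,0],
  [0,0,-0.055,0,0],
  [0,0,-0.056,0,0],
  [0,0.015,0,0,0],
  [0,0.012,0,0,0],
  [0,0,0,0,0],
  [0,0,0,0,0],
])

```text
clock: 5.15
tool_pos: [0.5449, 0.0577, 0.1058]
eef_rot: [-0.103, 0.7, 0.104, 0.7]
contact_force: [0.0, 0.3, -0.0]
opening: 0.009
```

```bash
python3 -c "
from h import *
go(2,.095)"
```

```text
5.15 pos [0.5449 0.0577 0.1058] F [ 0.   0.3 -0. ] op 0.01
yaw 0.002847485876039002 shift [ 0.0108 -0.002  -0.0016]
```

Request:
arm_command([
  [0,0.008,-0.001,-0.001,0],
  [0,0.001,0,0,0],
  [0,0.001,0,0,0],
  [0,0.001,0,0,0],
  [0,0.001,0,0,0],
  [0,0.001,0,0,0],
  [0,0,0,0,0],
])

```text
clock: 6.02
tool_pos: [0.5445, 0.0548, 0.0945]
eef_rot: [-0.102, 0.699, 0.102, 0.7]
contact_force: [-4.9, -1.5, 16.6]
opening: 0.006
```

The second from left is locked too, at 17 N with no motion. I'll try the next one.

Request:
arm_command([
  [0,-0.02,0,0,0],
  [0,-0.02,0,0,0],
  [0,0,-0.055,0,0],
  [0,0,-0.055,0,0],
  [0,0.015,0,0,0],
  [0,0.012,0,0,0],
  [0,0,0,0,0],
  [0,0,0,0,0],
])

```text
clock: 7.02
tool_pos: [0.5759, -0.049, 0.1059]
eef_rot: [-0.103, 0.7, 0.103, 0.7]
contact_force: [1.2, 0.2, 0.2]
opening: 0.005
```

```bash
python3 -c "
from h import *
go(1,.095)"
```

```text
7.025 pos [ 0.5759 -0.049   0.1059] F [1.2 0.2 0.2] op 0.01
yaw 0.002694910652675908 shift [ 0.0109 -0.001  -0.0007]
```

Request:
arm_command([
  [0,0.008,0,0,0],
  [0,0.001,0,0,0],
  [0,0.001,0,0,0],
  [0,0.001,0,0,0],
  [0,0.001,0,0,0],
  [0,0.001,0,0,0],
  [0,0,0,0,0],
])

```text
clock: 7.9
tool_pos: [0.5759, -0.0506, 0.0927]
eef_rot: [-0.102, 0.7, 0.102, 0.7]
contact_force: [0.2, 0.5, 1.7]
opening: 0.005
```

Only 1.7 N at z = 0.0927, so this cover (flap1) appears to be giving. I'll go further, gently.

Request:
arm_command([
  [0,0.0015,0,0,0],
  [0,0.0015,0,0,0],
  [0,0,0,0,0],
])

```text
clock: 8.28
tool_pos: [0.576, -0.0507, 0.0895]
eef_rot: [-0.102, 0.7, 0.102, 0.7]
contact_force: [-0.3, -0.5, 1.0]
opening: 0.002
```

Request:
arm_command([
  [0,0.003,0,0,0],
  [0,0.003,0,0,0],
  [0,0.003,0,0,0],
  [0,0.003,0,0,0],
  [0,0,0,0,0],
])

```text
clock: 8.9
tool_pos: [0.5755, -0.0509, 0.0773]
eef_rot: [-0.102, 0.7, 0.102, 0.699]
contact_force: [1.2, 0.7, 0.7]
opening: 0.003
```

Run:
```python
from h import *
go(1,.045)
p,d=r.snapshot("scene");cv2.imwrite("pics/s2.png",cv2.resize(p[120:280,120:400],None,fx=2.8,fy=2.8)[:,:,::-1])
```

```text
8.9 pos [ 0.5755 -0.0509  0.0773] F [1.2 0.7 0.7] op 0.0
yaw -2.164689498806993e-05 shift [0.0323 0.0008 0.0002]
```

View pics/s2.png

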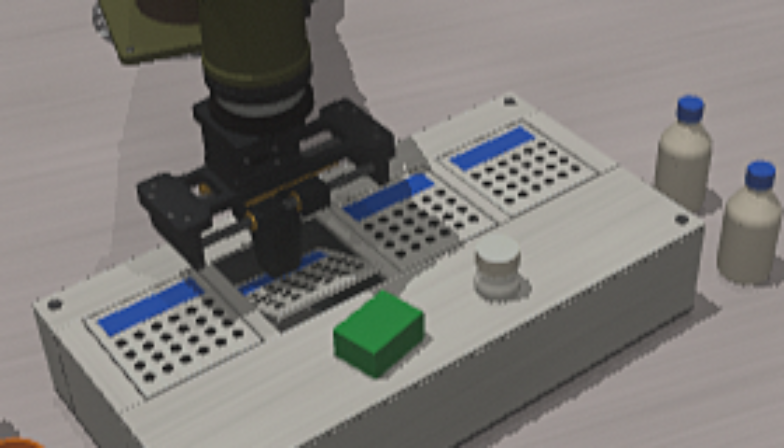

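The cover rocks: its far edge is raised at crop (330,290) and its near end is in the well, with the case clear. I'll keep pushing down.

Request:
arm_command([
  [0,0.004,0,0,0],
  [0,0.004,0,0,0],
  [0,0.004,0,0,0],
  [0,0.004,0,0,0],
  [0,0,0,0,0],
])

```text
clock: 9.57
tool_pos: [0.5752, -0.0509, 0.061]
eef_rot: [-0.102, 0.7, 0.102, 0.699]
contact_force: [0.1, 0.3, -0.1]
opening: 0.009
```

Request:
arm_command([
  [0,0.004,0,0,0],
  [0,0.004,0,0,0],
  [0,0.003,0,0,0],
  [0,0.002,0,0,0],
  [0,0,0,0,0],
])

```text
clock: 10.2
tool_pos: [0.5756, -0.0507, 0.0484]
eef_rot: [-0.102, 0.7, 0.102, 0.699]
contact_force: [-0.4, 0.0, 1.0]
opening: 0.006
```

Run:
```python
from h import *
go(1,.045)
p,d=r.snapshot("scene");cv2.imwrite("pics/s3.png",cv2.resize(p[120:280,120:400],None,fx=2.8,fy=2.8)[:,:,::-1])
```

```text
10.2 pos [ 0.5756 -0.0507  0.0484] F [-0.4  0.   1. ] op 0.01
yaw 0.00014098464542078304 shift [0.0034 0.0006 0.    ]
```

View pics/s3.png

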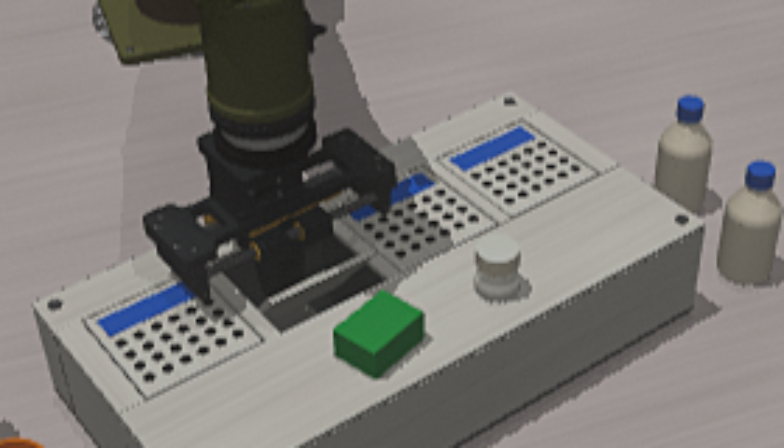

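By geometry the tilt is about 0.85 rad. I'll add some margin by moving 5 mm towards the pivot and 3 mm down, then draw straight up.

Request:
arm_command([
  [0,0.001,0,0.002,0],
  [0,0.001,0,0.002,0],
  [0,0.001,0,0.001,0],
  [0,0,0,0,0],
  [0,0,0,0,0],
])

```text
clock: 10.88
tool_pos: [0.5804, -0.0494, 0.0456]
eef_rot: [-0.102, 0.7, 0.102, 0.699]
contact_force: [-2.7, -0.2, -0.9]
opening: 0.008
```

Request:
arm_command([
  [0,-0.002,0,-0.005,0],
  [0,-0.01,0,0,0],
  [0,-0.03,0,0,0],
  [0,-0.04,0,0,0],
  [0,-0.05,0,0,0],
  [0,-0.05,0,-0.04,0],
  [0,0,0,-0.05,0],
  [0,0,0,-0.05,0],
  [0,0,0,0,0],
  [0,0,0,0,0],
  [0,0,0,0,0],
])

```text
clock: 12.25
tool_pos: [0.4445, -0.0898, 0.2269]
eef_rot: [-0.102, 0.699, 0.103, 0.701]
contact_force: [-1.1, 0.2, 0.5]
opening: 0.005
```

Run:
```python
from h import *
go(1,.095)
o=[]
P={}
for n in("scene","top"):
    p,d=r.snapshot(n);P[n]=(p,d)
    c=r.calibration(n)
    q=np.load(f"pics/{n}0.npz")['p']
    for nm,lo,hi in(("green",(45,120,40),(80,255,255)),("orange",(3,150,60),(18,255,255)),("blue",(100,120,60),(130,255,255))):
        for im in(q,p):
            k=cv2.connectedComponentsWithStats(cv2.inRange(cv2.cvtColor(im,cv2.COLOR_RGB2HSV),lo,hi))
            print(n,nm,[tuple(k[3][i].round(1)) for i in range(1,k[0]) if k[2][i][4]>30])
p,d=P["scene"];cv2.imwrite("pics/s4.png",cv2.resize(p[120:330,80:400],None,fx=2.5,fy=2.5)[:,:,::-1])
# deck-frame points of opened cover from depth, both cameras
piv=pads[1]+.052*X
for n in P:
    d=P[n][1];c=r.calibration(n);v,u=np.mgrid[:420,:560]
    pt=np.stack([(u-c['cx'])/c['fx']*d,(v-c['cy'])/c['fy']*d,d],-1).reshape(-1,3)
    pt=R.from_quat(c['orientation']).apply(pt)+np.array(c['eye'])
    a=(pt[:,:2]-piv)@X;b=(pt[:,:2]-piv)@Y
    m=(abs(b)<.035)&(a>-.08)&(a<.04)&(d.ravel()>0)
    for x0 in np.arange(-.08,.04,.01):
        k=m&(a>=x0)&(a<x0+.01)
        if k.sum(): print(n,round(x0,2),k.sum(),np.percentile(pt[k,2],[10,50,90]).round(3))
```

```text
12.25 pos [ 0.4445 -0.0898  0.2269] F [-1.1  0.2  0.5] op 0.01
yaw 0.0009208226744477077 shift [0.1322 0.0005 0.1365]
scene green [(np.float64(503.1), np.float64(47.5)), (np.float64(543.6), np.float64(77.5)), (np.float64(254.6), np.float64(234.9))]
scene green [(np.float64(503.2), np.float64(47.5)), (np.float64(543.5), np.float64(77.5)), (np.float64(253.9), np.float64(236.0))]
scene orange [(np.float64(443.6), np.float64(10.0)), (np.float64(459.3), np.float64(20.8)), (np.float64(118.8), np.float64(287.7))]
scene orange [(np.float64(428.0), np.float64(5.6)), (np.float64(440.8), np.float64(2.9)), (np.float64(118.8), np.float64(287.7))]
scene blue [(np.float64(368.0), np.float64(85.8)), (np.float64(366.0), np.float64(158.3)), (np.float64(295.2), np.float64(172.6)), (np.float64(391.1), np.float64(181.9)), (np.float64(258.3), np.float64(189.7)), (np.float64(217.9), np.float64(208.4)), (np.float64(530.7), np.float64(211.8)), (np.float64(552.6), np.float64(212.9)), (np.float64(173.2), np.float64(229.1)), (np.float64(511.5), np.float64(251.1))]
scene blue [(np.float64(367.9), np.float64(85.7
[... 1535 characters left out ...]
scene -0.04 74 [-0.756 -0.75   0.035]
scene -0.03 93 [-0.755 -0.748  0.051]
scene -0.02 111 [-0.755 -0.748  0.064]
scene -0.01 118 [-0.755 -0.747  0.08 ]
scene -0.0 103 [-0.755  0.084  0.097]
scene 0.01 152 [-0.752  0.11   0.117]
scene 0.02 43 [-0.756 -0.75   0.117]
scene 0.03 77 [-0.753  0.093  0.094]
top -0.08 55 [0.091 0.096 0.1  ]
top -0.07 13 [0.011 0.015 0.02 ]
top -0.06 74 [0.006 0.013 0.018]
top -0.05 90 [0.007 0.014 0.039]
top -0.04 120 [0.012 0.045 0.055]
top -0.03 99 [0.055 0.061 0.07 ]
top -0.02 103 [0.068 0.078 0.085]
top -0.01 110 [0.083 0.092 0.101]
top -0.0 110 [0.099 0.108 0.115]
top 0.01 60 [0.113 0.117 0.121]
top 0.02 17 [0.059 0.081 0.096]
top 0.03 135 [0.06  0.092 0.098]
```

View pics/s4.png

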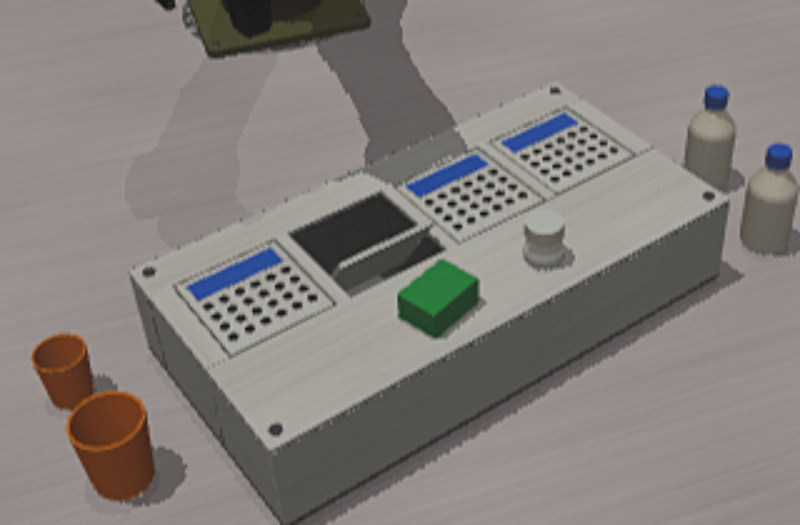

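Top-camera depth on the cover rises 47 mm over 30 mm, a tilt of about 1.0 rad, well over 0.75. The other bands and the bystanders haven't moved, and the arm is clear.

```bash
python3 -c "
from plant import r
print(r.finish_job())"
```

```text
the job is handed in; nothing more can be done
None
```

I found the loose cover, flap1 (second from the right), and pushed it open to about 1.0 rad. I then drew the fingers back clear of it and handed the job in.

- **Pressing:** flap3 and flap2 were locked, giving under 1 mm at 17–18 N. flap1 gave way at about 2 N. I did not press flap0.
- **Open cover:** the slope in the top camera's depth reading gives about 1.0 rad, and the raised far edge roughly agrees. I did not take a second picture to confirm it was at rest.
- **Other covers:** the other three blue bands are within 0.1 px of where they started, so those covers are shut.
- **Bystanders:**
  - Case, bottle and beaker are within 0.1 px of their starting positions in the top view.
  - I checked the jar only by eye; it stands upright in its place.
- **Disagreement:** the scene camera showed the case's green patch shifted by about 1 px, while the top view showed no shift. I think the raised cover now hides a sliver of the case from that camera, but I did not check this.

The hand-in was at about 12.4 s of the 48 s allowed.

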